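Steady the drop hook and hang the bracket for coating

ROBOT

A 6-joint arm with a two-finger parallel gripper is mounted at the origin on the work surface. World frame = base frame: x ahead of the robot, y to its left, z up, the work surface at z = 0. Lengths are in m, angles in rad, forces in N, time in s.
With the tool pointing down it reaches from about 0.375 to 0.9 m from the base axis. Payload 3.1 kg.
Tool frame: the origin (TCP) lies midway between the tips of the shut fingers; the grasp point (between the pads) lies grip_depth behind it (grip_depth is the distance from the TCP to the grasp point, in m); z points along the fingers, y is the line along which they close (so a half turn about z gives the same grasp; the last joint's range is limited). The gripper opens to 87 mm and grips with 3 to 60 N. Pads are 19 mm wide; open, the fingers measure 117 mm over their backs; the gripper's body (75 mm by 190 mm) begins 51 mm behind the grasp point.
Start: joints at [1.169, 0.527, 1.433, -0, 1.181, -0.178], TCP at [0.138, 0.61, 0.223] pointing down, gripper open.
Joint ranges: [-3.08, 3.08], [-0.75, 2.2], [0.22, 2.44], [-1.43, 4.57], [0, 2.65], [-2.85, 2.85]. Speed limits (rad/s): [2.79, 2.79, 3.14, 3.14, 3.14, 3.14].

INTERFACE

Orientations are given as a 3x3 rotation matrix whose columns are the frame's x, y, z axes.
In Python, from cell import * gives the robot as it stands. The module is installed in compiled form; this text tells all that it offers.
- The arm moves only by the tool jog_arm, never from a script. Its argument "targets" is a list that holds one entry, the list of rows, each a list of 5 numbers: the shift along the tool's x, y, z in cm, then the turn about the tool's z in rad, then the opening, from 0 (shut) to 1 (fully open). A call has 1 to 20 rows; each row is the pose to reach, as a shift and turn from the pose commanded when the call began, along the tool's axes at that moment; what a row does not reach only later rows make up. A row lasts 1/12 s, in which the tool goes at most 41.7 mm and 7.16 degrees, less where a joint would pass 70% of its speed; a pose out of reach is approached as far as the arm can. A call with a gripper value outside its range is refused whole. The fingers move at their own pace and stop on an object; "squeeze" is the grip in N (left out, the last holds). Time passes only in rows, so rows that repeat a pose let the fingers close. It gives the time, the measured TCP pose, the force, the opening and the grip force at its end, in the units of the state.
- state(): the state, without advancing time (a new reading comes with each control period).
- grab_frame(name): name is "scene" or "top"; returns a dict with "pixels" (384x512x3 uint8, red, green, blue), "intrinsics" (3x3 intrinsics, pixels), "R" (3x3) and "t" (3): a world point X has camera coordinates R X + t. Camera axes: x right, y down, z forward; pixel columns grow to the right and rows downward; lengths in m; the calibration is good to about 2 mm. A picture is of the moment at which its call begins. There is no depth.
- finish_job(): hands the job in; it is judged then, once.
Trained networks look in a picture, given as the dict that the camera call returned (one of the last four; its "shot" number tells which), for a name from the list of things; names that differ only in an ending like _2 or _b are one class to them, and where a whole thing is asked for, a point or a joint stands for the part that bears it (a point fixed in the world has none). Each returns a list of dicts, best first, with "score" (0 to 1); they miss things now and then, are a little off and sometimes report something else, mostly with a low value. They report only what shows in the picture. A call takes as long as a camera call.
- boxes_of(picture, name): "rect" ([left, top, right, bottom] in pixels, round what is visible of it).
- masks_of(picture, name): "pixels" (384x512 bool, what is visible of it) and "rect" ([left, top, right, bottom] in pixels, round what is visible of it).
- pinpoint(picture, name): "position" ([column, row] in pixels: a listed point, or the origin of a listed thing).
The state is a dict: "time_s": time; "q": joint angles; "dq": joint speeds; "effort": joint torques, N m; "eef_pos": TCP position; "tcp_rot": TCP orientation; "force": force on the tool from outside, world axes, zero at the start; "torque": the same for the moment, N m; "opening": finger opening in m; "finger_force": force on a finger pad.
Only numpy, scipy, OpenCV 4.12 (cv2) and the standard library are available. Lean on these libraries where they do the work, as an engineer would, in place of code of your own. Each camera call takes 0.05 s, during which the arm holds its last target. There are 200 camera calls.

TASK

The yellow drop hook on the coating stand has been left swinging. Bring it to rest so that it hangs straight down on its own, then take the aluminium bracket out of the blue rack and hang it by its eye on the hook, so that it hangs upright in the bottom of the hook, still and let go. Leave the other things on the bench where they are.

Things in the scene. Friction and masses are not known exactly. Their poses are not given: they have to be found in the camera images.
- stand: coating stand, fixed: steel base plate 220 x 130 x 12 mm, 22 mm post 135 mm to +x of the origin, green boom 22 mm wide running from the post to 21 mm on the -x side of the origin, 413 to 433 mm above the bench; two cheeks under it, down to 380 mm, carry the hook. Origin on the bench under the pivot, z up; open towards -x (the robot). Place and yaw vary
- stand_pivot (a point): the hook's pivot, fixed on the stand, 395 mm above the bench; the hinge axis is the stand's x, so the hook swings in the stand's yz plane
- hook (a joint): angle of the yellow hook, rad: 0 plumb (where it rests, empty or loaded), positive = swung to the stand's +y, limits +-0.9. A free pendulum, 0.2 kg, period about 0.7 s, almost frictionless: it starts at 0.3 to 0.5 rad and would swing for over a minute
- hook_seat (a point): top of the bar in the middle of the hook's bowl, where a hung part rests; moves with the hook; 160 mm from the pivot, 235 mm above the bench when plumb. The hook is a 10 mm round bar in the plane x = 0. Its centre line when plumb, (y, depth below pivot) in mm: (0,8) (0,75) (22,90) (31,110) (31,133) (21,155) (7,165) (-7,165) (-22,161) (-36,152) (-46,142)
- bracket: loose aluminium bracket, an upside-down T 12 mm thick (y), 0.25 to 0.37 kg: foot bar 140 mm long (x), 32 mm high; upright plate 64 mm wide (x) in its middle, rising to 154 mm, with a round eye near the top, through along y. Origin centre of underside, z up. Starts upright in the rack, -x bar end towards the robot; bar ends stick out 45 mm beyond the rack, to be pinched across the 12 mm
- bracket_eye (a point): centre of the 45 mm round eye, 121 mm above the bracket's underside
- bracket_hang (a point): top of the eye's inner edge, mid-thickness, 143.5 mm above the bracket's underside: this point comes to lie on the hook seat
- rack: blue slotted rack, fixed to the bench, 50 (x) x 56 (y) x 74 mm high, with a groove along x 18 mm wide whose floor is 50 mm above the bench; the bracket's bar stands in it. Origin on the bench at its centre; different place and yaw each time
- valve: bystander: green valve block 60 x 50 x 50 mm with a steel cylinder 38 mm across and 50 mm long on its +x side; origin under the block
- bin: bystander: small clear plastic bin 85 x 65 x 40 mm with white bushes in it; origin at the centre of its underside
- keyset: bystander: red hex key holder 60 x 35 x 22 mm with steel keys sticking out 50 mm to +x; origin at the centre of its underside
- hook_tip (a point): the hook's upturned tip, centre of a red ball 17 mm in diameter, 46 mm to -y of the shank and 142 mm below the pivot when plumb; moves with the hook. The mouth opens upward on this -y side, about 60 mm wide

How it is judged:
On the way:
1. the empty hook hangs straight down by itself, nearly still, untouched by the robot and with the bracket not yet on it (value of joint hook between -0.08 and 0.08 rad and velocity of joint hook between -0.6 and 0.6 rad/s and contact force between each of the arm, the fingers, bracket and stand below 0.05 N and distance between bracket_hang and hook_seat above 0.05 m), for 0.8 s.
At the end, for the whole second after the job is handed in: The bracket hangs by its eye in the bottom of the hook's bowl (top of the eye within 13 mm of the hook seat), its weight on the hook, within 0.2 rad of upright, the hook within 0.12 rad of plumb, the bracket slower than 0.12 m/s and released; valve, bin and key set within 30 mm of where they stood (distance between bracket_hang and hook_seat below 0.013 m and contact force between bracket and stand above 0.5 N and angle between bracket's own z axis and vertical below 0.2 rad and value of joint hook between -0.12 and 0.12 rad and linear speed of bracket below 0.12 m/s and contact force between the fingers and bracket below 0.05 N and distance of each of valve, bin, keyset from where it was at the start of the episode below 0.03 m); the robot touches nothing.
It fails at once if a bystander is knocked away by more than 30 mm (distance of any of valve, bin, keyset from where it was at the start of the episode above 0.03 m).
It also fails if it takes over 69 s, if anything falls off the work surface, if the arm or the gripper's body presses on something with over 40 N, if the wrist force passes 120 N, or if a joint passes its speed limit or range.

## Working session

There is one attempt and no reset: what is moved stays moved. The work goes in short steps, Python scripts to look and compute and a tool call to move; the robot and the scene stay as the last step left them, time stands still between calls to the robot, and variables do not carry over. Pictures are saved under pics/ and viewed, at most 10 in all, crops included, and the job is handed in when it is done.

Besides the shell and the picture viewer there is one more tool, called after "Emit:" as name(argument=value, ...) on one line, values as JSON. jog_arm: Moves the arm, as the interface text tells. Its arguments: {"type":"object","properties":{"targets":{"type":"array"},"squeeze":{"type":"number"}},"required":["targets"]}

```bash
mkdir -p pics; cat > h.py <<'E'
from cell import *
import numpy as np, cv2
np.set_printoptions(precision=4,suppress=True)
def ray(f,p):
    K=np.array(f["intrinsics"]);R=np.array(f["R"]);t=np.array(f["t"])
    d=R.T@np.linalg.inv(K)@np.array([p[0],p[1],1.]);return -R.T@t,d/np.linalg.norm(d)
def atz(f,p,z):
    o,d=ray(f,p);return o+d*(z-o[2])/d[2]
def tri(fs,ps):
    A=np.zeros((3,3));b=np.zeros(3)
    for f,p in zip(fs,ps):
        o,d=ray(f,p);M=np.eye(3)-np.outer(d,d);A+=M;b+=M@o
    return np.linalg.solve(A,b)
def proj(f,X):
    c=np.array(f["R"])@np.array(X)+np.array(f["t"]);u=np.array(f["intrinsics"])@c;return u[:2]/u[2]
def save(f,n): cv2.imwrite("pics/"+n,np.array(f["pixels"])[:,:,::-1])
E
python3 - <<'E'
from h import *
a=grab_frame("scene");b=grab_frame("top")
save(a,"s0.png");save(b,"t0.png")
for n in ["stand","stand_pivot","hook_seat","hook_tip","bracket","bracket_eye","bracket_hang","rack","valve","bin","keyset"]:
    pa,pb=pinpoint(a,n),pinpoint(b,n)
    print(n,*[(np.round(p[0]["position"],1),round(p[0]["score"],2)) if p else None for p in(pa,pb)], tri([a,b],[pa[0]["position"],pb[0]["position"]]) if pa and pb else "")
for f in(a,b): print(-np.array(f["R"]).T@f["t"],np.array(f["R"])[2])
s=state();print(s["time_s"],s["eef_pos"],s["tcp_rot"],s["opening"])
E
```

```text
stand (array([280. , 213.6]), 0.72) (array([205.6, 218.2]), 0.66) [0.6028 0.1742 0.0063]
stand_pivot (array([278. , 106.3]), 0.94) (array([180.2, 188.8]), 0.6) [0.6019 0.1722 0.3904]
hook_seat (array([274.2, 158.8]), 0.56) (array([193.1, 203.3]), 0.52) [0.5975 0.1685 0.2253]
hook_tip (array([272.7, 162. ]), 0.76) (array([210.1, 197.1]), 0.57) [0.6133 0.1248 0.2436]
bracket (array([219.4, 286.2]), 0.66) (array([319.5, 203.7]), 0.79) [ 0.6339 -0.1809  0.0461]
bracket_eye (array([214.8, 252.6]), 0.73) (array([327.6, 200.5]), 0.6) [ 0.6255 -0.1832  0.1664]
bracket_hang (array([216.3, 251.5]), 0.83) (array([329.5, 194.4]), 0.77) [ 0.6376 -0.1879  0.1816]
rack (array([219.3, 298.2]), 0.75) (array([321.2, 204.6]), 0.67) [ 0.6376 -0.1909  0.0106]
valve (array([300.9, 263.6]), 0.79) (array([332.7, 199.8]), 0.74) [ 0.7237 -0.1527  0.1482]
bin (array([208.5, 232.4]), 0.74) (array([265.5, 260.4]), 0.77) [ 0.4683 -0.0175  0.019 ]
keyset (array([244.7, 253.9]), 0.6) (array([266. , 217.5]), 0.55) [ 0.6004 -0.0183 -0.0038]
[ 1.0571 -0.6801  0.8561] [-0.4142  0.6706 -0.6155]
[ 0.4043 -0.0135  1.3139] [ 0.1958  0.0094 -0.9806]
1.2 [0.138  0.6095 0.2226] [[-0.9753  0.2209  0.    ]
 [ 0.2209  0.9753  0.    ]
 [-0.      0.     -1.    ]] 0.08717743435802489
```

View pics/s0.png

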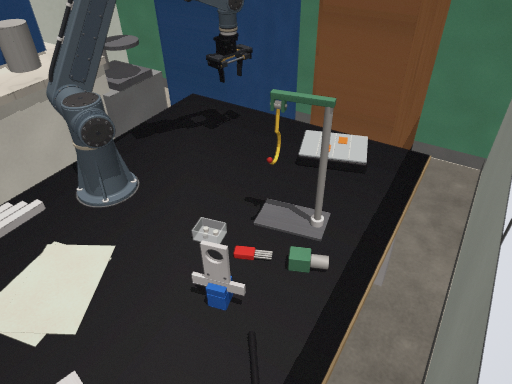

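View pics/t0.png

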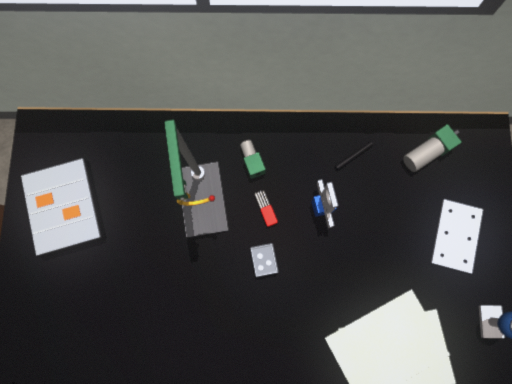

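The scene view shows the stand, with the hook's red ball at (270,160), the bracket in the rack at (218,270), and the bystanders between them. The top view shows the boom running from (180,190) to (172,122) and the bracket bar from (320,182) to (331,224). I'll refine the poses next.

```bash
cat > fit.py <<'E'
from h import *
from scipy.optimize import minimize
def box(x0,x1,y0,y1,z0,z1): return np.array([[x,y,z] for x in(x0,x1) for y in(y0,y1) for z in(z0,z1)],float)/1000
def sil(f,pose,boxes):
    x,y,w=pose[:3];c,s=np.cos(w),np.sin(w);im=np.zeros((384*4,512*4),np.uint8)
    for B in boxes:
        P=B@np.array([[c,s,0],[-s,c,0],[0,0,1]])+[x,y,0]
        q=np.array([proj(f,p) for p in P]);h=cv2.convexHull(((q+.5)*4).astype(np.float32)).astype(np.int32)
        cv2.fillConvexPoly(im,h,255)
    return cv2.resize(im,(512,384),interpolation=cv2.INTER_AREA)/255.
def fit(fs,ms,p0,mk):
    sc=np.array([.01,.01,.1]+[.01]*(len(p0)-3))
    def cost(u):
        p=np.array(p0)+u*sc;bs=mk(p);return sum(np.abs(sil(f,p,bs)-m).sum()/m.sum() for f,m in zip(fs,ms))
    n=len(p0);best=min((minimize(cost,np.eye(n)[2]*k,method="Nelder-Mead",options=dict(initial_simplex=np.vstack([np.zeros(n),np.eye(n)])+np.eye(n)[2]*k,maxiter=150)) for k in(-1.5,0,1.5)),key=lambda r:r.fun)
    return np.array(p0)+best.x*sc,best.fun
def fill(m):
    cs,_=cv2.findContours(m.astype(np.uint8),cv2.RETR_EXTERNAL,cv2.CHAIN_APPROX_NONE);o=np.zeros(m.shape,np.uint8);cv2.drawContours(o,cs,-1,1,-1);return o.astype(float)
E
cat > m1.py <<'E'
from fit import *
fs=[grab_frame("scene"),grab_frame("top")]
ms=[]
for f in fs:
    m=np.zeros((384,512),bool)
    for n in("bracket","rack"):
        r=masks_of(f,n)[0];m|=np.array(r["pixels"],bool);print(n,r["score"],r["rect"])
    ms.append(fill(m))
br=lambda p:[box(-25,25,-28,28,0,74),box(-70,70,-6,6,50,82)+[p[3],0,0],box(-32,32,-6,6,50,204)+[p[3],0,0]]
p,c=fit(fs,ms,[.636,-.185,.2,0.],br);print("bracket",p,c)
np.save("br.npy",p)
gs=[]
for f,roi in zip(fs,[(85,265,110,340),(110,160,200,190)]):
    h=cv2.cvtColor(np.array(f["pixels"]),cv2.COLOR_RGB2HSV).astype(int)
    g=(h[...,0]>50)&(h[...,0]<85)&(h[...,1]>90)&(h[...,2]>40)
    m=np.zeros_like(g);m[roi[0]:roi[2],roi[1]:roi[3]]=g[roi[0]:roi[2],roi[1]:roi[3]];gs.append(m.astype(float));ys,xs=np.where(m);print(m.sum(),xs.min(),xs.max(),ys.min(),ys.max())
st=lambda p:[box(-21,146,-11,11,413,433)]
p,c=fit(fs,gs,[.602,.173,.1],st);print("stand",p,c)
np.save("st.npy",p)
c,s=np.cos(p[2]),np.sin(p[2])
for f in fs: print(proj(f,[p[0]+.135*c,p[1]+.135*s,.012]),proj(f,[p[0],p[1],.395]))
import cell;print([k for k in dir(cell) if k[0]!="_"],getattr(cell,"grip_depth",None),state()["time_s"])
E
python3 m1.py
```

```text
bracket 0.61 [195.9, 241.2, 243.5, 294.5]
rack 0.57 [205.7, 283.4, 232.9, 308.1]
bracket 0.55 [312.8, 181.7, 336.0, 227.2]
rack 0.44 [308.3, 196.0, 324.7, 218.4]
bracket [ 0.6357 -0.1899  0.2238 -0.0016] 0.15797699417137046
899 270 335 85 109
810 165 184 120 197
stand [0.6035 0.1713 0.1852] 0.5329470142057839
[317.4034 223.0237] [278.985  104.7534]
[198.0686 172.9706] [180.6521 188.2576]
['Unreachable', 'boxes_of', 'finish_job', 'grab_frame', 'grip_depth', 'masks_of', 'pinpoint', 'state'] 0.0187 1.5
```

```bash
python3 - <<'E'
from h import *
im=cv2.imread("pics/s0.png")
cv2.imwrite("pics/g.png",cv2.resize(im[0:95,180:280],None,fx=6,fy=6,interpolation=cv2.INTER_CUBIC))
K=np.load
for x in(-.0375,.0375):
  for y in(-.095,-.0375,.0375,.095): 
    R=np.array([[-.975,.221,0],[.221,.975,0],[0,0,-1]])
    class _: pass
# projections need a frame
f=grab_frame("scene")
R=np.array(state()["tcp_rot"]);e=np.array(state()["eef_pos"])
for z in(0,-.07,-.26):
  print(z,[tuple(np.round((proj(f,e+R@[x,y,z])-[180,0])*6).astype(int)) for x,y in[(0,0),(.0375,0),(-.0375,0),(0,.0375),(0,-.0375),(0,.095),(0,-.095)]])
E
```

```text
0 [(np.int64(301), np.int64(470)), (np.int64(265), np.int64(456)), (np.int64(339), np.int64(484)), (np.int64(341), np.int64(454)), (np.int64(261), np.int64(486)), (np.int64(399), np.int64(431)), (np.int64(198), np.int64(511))]
-0.07 [(np.int64(296), np.int64(370)), (np.int64(258), np.int64(357)), (np.int64(334), np.int64(383)), (np.int64(336), np.int64(355)), (np.int64(254), np.int64(385)), (np.int64(395), np.int64(333)), (np.int64(189), np.int64(408))]
-0.26 [(np.int64(278), np.int64(68)), (np.int64(238), np.int64(59)), (np.int64(319), np.int64(78)), (np.int64(321), np.int64(57)), (np.int64(233), np.int64(80)), (np.int64(386), np.int64(40)), (np.int64(162), np.int64(99))]
```

View pics/g.png

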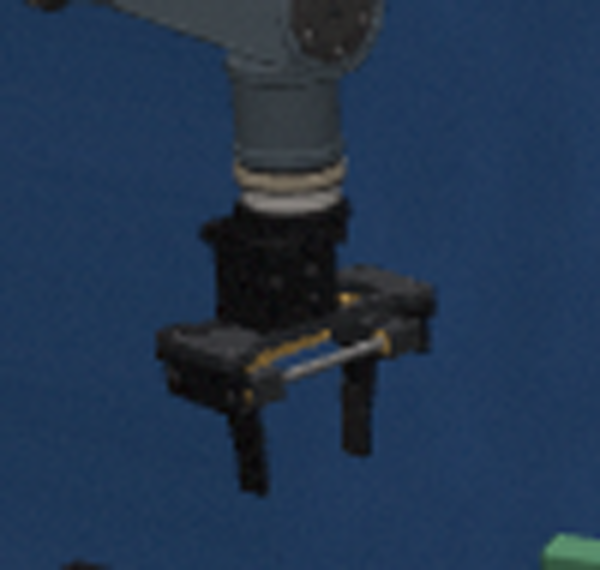

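The gripper body is about 190 mm wide along the closing axis and 75 mm across it. I'll stop the hook by sliding the shut fingers in from its -y side, against the red ball.

Emit:
jog_arm(targets=[[[-36.6,-33.7,-1.2,1.163,0],[-36.6,-33.7,-1.2,1.163,0],[-36.6,-33.7,-1.2,1.163,0],[-36.6,-33.7,-1.2,1.163,0],[-36.6,-33.7,-1.2,1.163,0],[-36.6,-33.7,-1.2,1.163,0],[-36.6,-33.7,-1.2,1.163,0],[-36.6,-33.7,-1.2,1.163,0],[-36.6,-33.7,-1.2,1.163,0],[-36.6,-33.7,-1.2,1.163,0],[-36.6,-33.7,-1.2,1.163,0],[-36.6,-33.7,-1.2,1.163,0],[-44.2,-49.4,-1.2,1.163,0],[-44.2,-49.4,-1.2,1.163,0],[-44.2,-49.4,-1.2,1.163,0],[-44.2,-49.4,-1.2,1.163,0],[-44.2,-49.4,-1.2,1.163,0],[-44.2,-49.4,-1.2,1.163,0]]])

```text
time_s: 3.05
eef_pos: [0.4612, 0.0274, 0.2348]
tcp_rot: [[-0.179, 0.984, 0.001], [0.984, 0.179, -0.0], [-0.001, 0.001, -1.0]]
force: [-0.2, 0.4, 0.5]
opening: 0.0005
finger_force: 0.0
```

Emit:
jog_arm(targets=[[[-2.5,4,0,0,0],[-2.5,8,0,0,0],[-2.5,12,0,0,0],[-2.5,16.6,0,0,0],[-2.5,16.6,0,0,0],[-2,16.6,0,0,0],[-1.5,16.6,0,0,0],[-1,16.6,0,0,0],[-0.5,16.6,0,0,0],[0,16.6,0,0,0],[0.4,16.6,0,0,0],[0.8,16.6,0,0,0],[1.2,16.6,0,0,0],[1.6,16.6,0,0,0],[2.0,16.6,0,0,0],[2.4,16.6,0,0,0],[2.8,16.6,0,0,0],[3.2,16.6,0,0,0],[3.6,16.6,0,0,0],[4.0,16.6,0,0,0]]])

```text
time_s: 4.72
eef_pos: [0.6157, 0.1004, 0.2345]
tcp_rot: [[-0.184, 0.983, -0.0], [0.983, 0.184, 0.0], [0.0, -0.0, -1.0]]
force: [0.5, 0.6, 0.2]
opening: 0.0001
finger_force: 0.0
```

```bash
cat > ball.py <<'E'
from h import *
st=np.load("st.npy")
def instand(P):
    c,s=np.cos(st[2]),np.sin(st[2]);d=np.array(P)[:2]-st[:2];return np.array([c*d[0]+s*d[1],-s*d[0]+c*d[1],P[2]])*1000
def ballang(n="scene"):
    f=grab_frame(n);h=cv2.cvtColor(np.array(f["pixels"]),cv2.COLOR_RGB2HSV).astype(int)
    m=((h[...,0]<6)|(h[...,0]>174))&(h[...,1]>150)&(h[...,2]>70)
    c,s=np.cos(st[2]),np.sin(st[2]);T=np.linspace(-.7,.7,281);Q=[]
    for a in T:
        y=-.046*np.cos(a)+.142*np.sin(a);z=.395-.142*np.cos(a)-.046*np.sin(a)
        Q.append(proj(f,[st[0]-s*y,st[1]+c*y,z]))
    Q=np.array(Q);n_,l,S,C=cv2.connectedComponentsWithStats(m.astype(np.uint8))
    best=None
    for i in range(1,n_):
        d=np.linalg.norm(Q-C[i],axis=1);k=d.argmin()
        if S[i,4]>=4 and d[k]<5 and (best is None or S[i,4]>best[3]): best=(round(T[k],3),C[i],round(d[k],1),S[i,4])
    return state()["time_s"],best,f
if __name__=="__main__":
    import sys
    for i in range(int(sys.argv[1])):
        r=ballang();print(r[0],r[1])
    if len(sys.argv)>2: save(r[2],sys.argv[2])
    print(instand(state()["eef_pos"]),state()["force"])
E
python3 ball.py 9 b1.png
```

```text
4.7667 None
4.8167 None
4.8667 None
4.9167 None
4.9667 None
5.0167 None
5.0667 None
5.1167 None
5.1667 None
[ -1.0391 -72.6115 234.5565] [ 0.6851 -0.2204  1.2825]
```

View pics/b1.png

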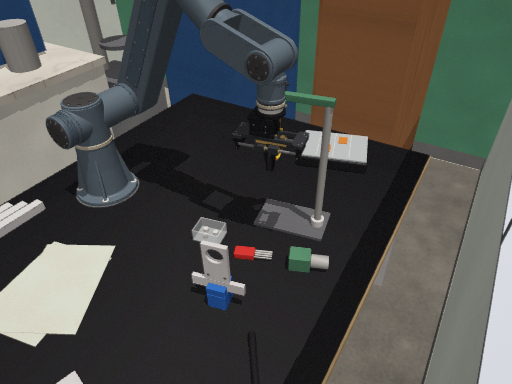

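Emit:
jog_arm(targets=[[[0.2,0,0,0,0],[0.4,0,0,0,0],[0.6,0,0,0,0],[0.8,0,0,0,0],[1.0,0,0,0,0],[1.0,0,0,0,0],[1.0,0,0,0,0],[1.0,0,0,0,0],[1.0,0,0,0,0],[1.0,0,0,0,0],[1.0,0,0,0,0],[1.0,0,0,0,0],[1.0,0,0,0,0],[1.0,0,0,0,0],[1.0,0,0,0,0],[1.0,0,0,0,0],[1.0,0,0,0,0],[1.0,0,0,0,0],[1.0,0,0,0,0],[1.0,0,0,0,0]]])

```text
time_s: 6.83
eef_pos: [0.6139, 0.1097, 0.2345]
tcp_rot: [[-0.184, 0.983, -0.0], [0.983, 0.184, -0.0], [0.0, -0.0, -1.0]]
force: [0.4, -0.7, -0.6]
opening: 0.0005
finger_force: 0.0
```

```bash
python3 - <<'E'
from ball import *
# yellow pixels below boom as swing indicator
for n in("scene","top")*6:
    f=grab_frame(n);h=cv2.cvtColor(np.array(f["pixels"]),cv2.COLOR_RGB2HSV).astype(int)
    m=(h[...,0]>20)&(h[...,0]<34)&(h[...,1]>150)&(h[...,2]>120)
    m=m.copy();r=(slice(100,175),slice(262,292)) if n=="scene" else (slice(180,225),slice(165,225))
    ys,xs=np.where(m[r]);print(state()["time_s"],n,len(xs),(xs.mean()+r[1].start,ys.mean()+r[0].start,xs.max()+r[1].start,ys.max()+r[0].start) if len(xs) else "",state()["force"][:2])
print(instand(state()["eef_pos"]))
E
```

```text
6.8833 scene 18 (np.float64(278.27777777777777), np.float64(155.0), np.int64(280), np.int64(158)) [0.1528 0.8911]
6.9333 top 19 (np.float64(189.8421052631579), np.float64(202.8421052631579), np.int64(193), np.int64(204)) [0.2978 0.0072]
6.9833 scene 19 (np.float64(278.1578947368421), np.float64(155.1578947368421), np.int64(280), np.int64(158)) [-0.0468 -0.0991]
7.0333 top 20 (np.float64(189.8), np.float64(202.95), np.int64(193), np.int64(205)) [-1.143   0.3473]
7.0833 scene 19 (np.float64(278.1578947368421), np.float64(155.1578947368421), np.int64(280), np.int64(158)) [-0.1423  0.478 ]
7.1333 top 19 (np.float64(189.8421052631579), np.float64(202.8421052631579), np.int64(193), np.int64(204)) [ 0.2888 -0.5416]
7.1833 scene 18 (np.float64(278.27777777777777), np.float64(155.0), np.int64(280), np.int64(158)) [ 0.5276 -0.3483]
7.2333 top 21 (np.float64(189.8095238095238), np.float64(203.04761904761904), np.int64(193), np.int64(205)) [0.0828 0.2268]
7.2833 scene 18 (np.float64(278.27777777777777), np.float64(155.0), np.int64(280), np.int64(158)) [0.5093 0.4765]
7.3333 top 19 (np.float64(189.8421052631579), np.float64(202.8421052631579), np.int64(193), np.int64(204)) [-0.4544 -0.1595]
7.3833 scene 19 (np.float64(278.1578947368421), np.float64(155.1578947368421), np.int64(280), np.int64(158)) [-0.1541 -0.1416]
7.4333 top 19 (np.float64(189.8421052631579), np.float64(202.8421052631579), np.int64(193), np.int64(204)) [-0.3562 -0.2645]
[ -1.0668 -62.4137 234.5454]
```

The hook is now still against the finger. I'll retreat slowly first, then faster.

Emit:
jog_arm(targets=[[[-0.1,0,0,0,0],[-0.2,0,0,0,0],[-0.3,0,0,0,0],[-0.4,0,0,0,0],[-0.5,0,0,0,0],[-0.6,0,0,0,0],[-0.7,0,0,0,0],[-0.8,0,0,0,0],[-0.9,0,0,0,0],[-1.1,0,0,0,0],[-1.5,0,0,0,0],[-2.5,0,0,0,0],[-4,0,0,0,0],[-7,0,0,0,0],[-10,0,0,0,0.3],[-13,0,0,0,0.6],[-16,0,0,0,1],[-19,0,0,0,1],[-19,0,0,0,1],[-19,0,0,0,1]]])

```text
time_s: 9.1
eef_pos: [0.649, -0.0803, 0.2343]
tcp_rot: [[-0.18, 0.984, 0.0], [0.984, 0.18, -0.0], [-0.0, 0.0, -1.0]]
force: [-0.5, 0.6, -0.7]
opening: 0.0328
finger_force: 0.0
```

```bash
python3 ball.py 12; python3 - <<'E'
from ball import *
p=np.load("br.npy");c,s=np.cos(p[2]),np.sin(p[2])
S=state();R=np.array(S["tcp_rot"]);e=np.array(S["eef_pos"])
ctr=p[:2]+p[3]*np.array([c,s])
for d in(-.071,-.11):
    g=np.array([*(ctr+d*np.array([c,s])),.048]);print(d,g,"tool cm",R.T@(g-e)*100)
print("turn",np.arctan2(R[1,1],R[0,1])-(p[2]-np.pi/2),S["q"])
E
```

```text
9.15 (np.float64(-0.01), array([271.9091, 157.7727]), np.float64(1.4), np.int32(22))
9.2 (np.float64(-0.01), array([271.9091, 157.7727]), np.float64(1.4), np.int32(22))
9.25 (np.float64(-0.015), array([271.8095, 157.8095]), np.float64(1.4), np.int32(21))
9.3 (np.float64(-0.015), array([271.8095, 157.8095]), np.float64(1.4), np.int32(21))
9.35 (np.float64(-0.035), array([271.5   , 157.9091]), np.float64(1.5), np.int32(22))
9.4 (np.float64(-0.04), array([271.3913, 157.8696]), np.float64(1.6), np.int32(23))
9.45 (np.float64(-0.05), array([271.2727, 157.9545]), np.float64(1.6), np.int32(22))
9.5 (np.float64(-0.05), array([271.2727, 157.9545]), np.float64(1.6), np.int32(22))
9.55 (np.float64(-0.04), array([271.3913, 157.8696]), np.float64(1.6), np.int32(23))
9.6 (np.float64(-0.03), array([271.619 , 157.9048]), np.float64(1.4), np.int32(21))
9.65 (np.float64(-0.015), array([271.8095, 157.8095]), np.float64(1.4), np.int32(21))
9.7 (np.float64(-0.015), array([271.8095, 157.8095]), np.float64(1.4), np.int32(21))
[  -0.9883 -251.9888  234.6405] [0.0097 0.3286 0.2285]
-0.071 [ 0.5649 -0.206   0.048 ] tool cm [-11.1662 -10.6525  18.6639]
-0.11 [ 0.5269 -0.2146  0.048 ] tool cm [-11.3149 -14.5497  18.6635]
turn 1.5326562390939784 [-0.2881  0.5546  1.3434 -0.      1.2434 -0.4738]
```

Emit:
jog_arm(targets=[[[-4,-4,0,1.533,1],[-8,-8,0,1.533,1],[-11.2,-10.9,0,1.533,1],[-11.2,-10.9,0,1.533,1],[-11.2,-10.9,0,1.533,1],[-11.2,-10.9,0,1.533,1],[-11.2,-10.9,0,1.533,1],[-11.2,-10.9,0,1.533,1],[-11.2,-10.9,0,1.533,1],[-11.2,-10.9,0,1.533,1],[-11.2,-10.9,0,1.533,1],[-11.2,-10.9,2,1.533,1],[-11.2,-10.9,5,1.533,1],[-11.2,-10.9,7.4,1.533,1],[-11.2,-10.9,7.4,1.533,1]]])

```text
time_s: 10.95
eef_pos: [0.5591, -0.2052, 0.156]
tcp_rot: [[0.975, 0.221, -0.009], [0.221, -0.975, 0.005], [-0.007, -0.007, -1.0]]
force: [-0.1, 0.6, -0.3]
opening: 0.087
finger_force: 0.0
```

```bash
python3 - <<'E'
from ball import *
fs=[grab_frame("scene"),grab_frame("top")]
p=np.load("br.npy");c,s=np.cos(p[2]),np.sin(p[2]);A=np.array([[c,-s,0],[s,c,0],[0,0,1]])
S=state();print("tcp in bracket mm",A.T@(np.array(S["eef_pos"])-[*p[:2],0])*1000-[p[3]*1000,0,0],S["opening"],S["time_s"],p[2]-np.pi/2-np.arctan2(S["tcp_rot"][1][1],S["tcp_rot"][0][1]))
for n,f,(x0,y0,x1,y1) in zip("st",fs,[(160,190,260,320),(280,165,360,240)]):
    im=np.array(f["pixels"])[:,:,::-1].copy();im=cv2.resize(im[y0:y1,x0:x1],None,fx=4.5,fy=4.5,interpolation=cv2.INTER_CUBIC)
    for q in[(-70,-6,82),(-70,6,82),(-70,-6,50),(-70,6,50),(70,-6,82),(70,6,82),(-32,-6,204),(32,-6,204),(-32,6,204),(32,6,204)]:
        X=A@(np.array(q)/1000+[p[3],0,0])+[p[0],p[1],0];u=(proj(f,X)-[x0,y0]+.5)*4.5;cv2.circle(im,(int(u[0]),int(u[1])),2,(0,0,255) if q[0]<0 else (255,0,255),-1)
    cv2.imwrite(f"pics/c{n}.png",im)
    globals()["I"+n]=im
h=max(Is.shape[0],It.shape[0]);P=lambda i:cv2.copyMakeBorder(i,0,h-i.shape[0],0,0,cv2.BORDER_CONSTANT)
o=np.hstack([P(Is),P(It)]);k=min(800/o.shape[1],600/o.shape[0]);cv2.imwrite("pics/c.png",cv2.resize(o,None,fx=k,fy=k))
E
```

```text
tcp in bracket mm [-73.908   -0.259  160.1549] 0.08708216096537792 11.05 0.000827615598213649
```

View pics/c.png

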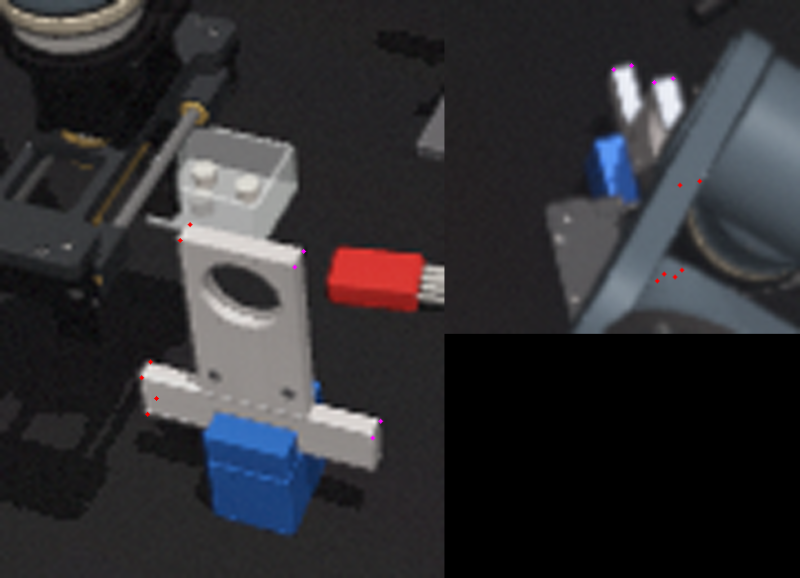

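The projected corners lie within about 1 mm of the bracket in the scene view, for example the bar end at (145,375) and the plate top at (185,235). Next I'll lower slowly, watching for the gripper body touching the plate.

Emit:
jog_arm(targets=[[[0.3,0,1,0,1],[0.3,0,2,0,1],[0.3,0,2.5,0,1],[0.3,0,3,0,1],[0.3,0,3.5,0,1],[0.3,0,4,0,1]]])

```text
time_s: 11.55
eef_pos: [0.5654, -0.2065, 0.1203]
tcp_rot: [[0.975, 0.221, 0.0], [0.221, -0.975, -0.0], [0.0, 0.0, -1.0]]
force: [0.1, 0.6, 0.6]
opening: 0.087
finger_force: 0.0
```

Emit:
jog_arm(targets=[[[0,0,2,0,1],[0,0,4,0,1],[0,0,6,0,1],[0,0,7.3,0,1],[0,0,7.3,0,1],[0,0,7.3,0,0.4],[0,0,7.3,0,0],[0,0,7.3,0,0],[0,0,7.3,0,0],[0,0,7.3,0,0],[0,0,7.3,0,0],[0,0,7.3,0,0],[0,0,7.3,0,0]]], squeeze=60)

```text
time_s: 12.63
eef_pos: [0.5654, -0.2065, 0.0478]
tcp_rot: [[0.975, 0.221, 0.0], [0.221, -0.975, -0.0], [0.0, 0.0, -1.0]]
force: [0.5, 0.9, 0.4]
opening: 0.0416
finger_force: 0.0
```

Emit:
jog_arm(targets=[[[0,0,0,0,0],[0,0,0,0,0],[0,0,0,0,0],[0,0,0,0,0],[0,0,0,0,0],[0,0,0,0,0],[0,0,0,0,0],[0,0,0,0,0],[0,0,-0.5,0,0],[0,0,-1,0,0],[0,0,-2,0,0],[0,0,-3,0,0],[0,0,-4,0,0],[0,0,-5,0,0],[0,0,-6,0,0],[0,0,-6,0,0]]])

```text
time_s: 13.97
eef_pos: [0.5669, -0.2073, 0.1105]
tcp_rot: [[0.975, 0.221, 0.005], [0.221, -0.975, -0.003], [0.004, 0.004, -1.0]]
force: [0.8, 0.4, -2.8]
opening: 0.0114
finger_force: 60.0
```

```bash
python3 - <<'E'
from ball import *
f=grab_frame("scene");im=np.array(f["pixels"])[150:330,140:290,::-1];cv2.imwrite("pics/l.png",cv2.resize(im,None,fx=3.3,fy=3.3,interpolation=cv2.INTER_CUBIC))
r=[ballang()[1] for _ in range(3)];print(r)
g=grab_frame("top");a,b=pinpoint(f,"hook_tip"),pinpoint(g,"hook_tip");print(a[:1],b[:1])
if a and b: print(instand(tri([f,g],[a[0]["position"],b[0]["position"]])))
S=state();print(S["time_s"],S["force"],S["torque"],S["opening"],S["finger_force"],S["eef_pos"],instand(S["eef_pos"]))
E
```

```text
[(np.float64(-0.035), array([271.5   , 157.9091]), np.float64(1.5), np.int32(22)), (np.float64(-0.025), array([271.7273, 157.9091]), np.float64(1.3), np.int32(22)), (np.float64(-0.015), array([271.8095, 157.8095]), np.float64(1.4), np.int32(21))]Traceback (most recent call last):
  File "<stdin>", line 4, in <module>
ValueError: only the last four pictures can be asked about
```

View pics/l.png

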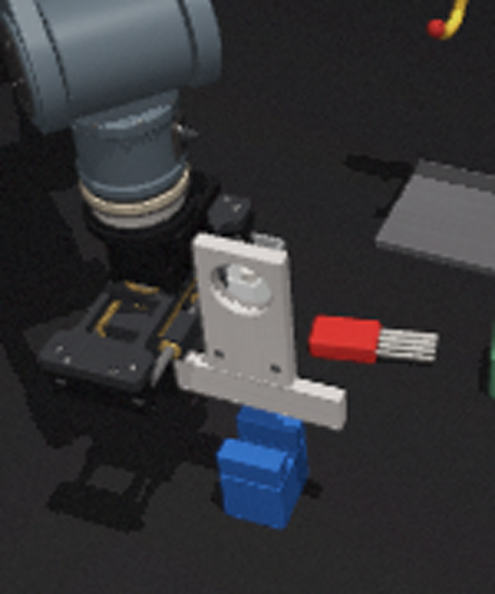

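```bash
cat > tb.py <<'E'
from ball import *
def red(f,guess):
    h=cv2.cvtColor(np.array(f["pixels"]),cv2.COLOR_RGB2HSV).astype(int)
    m=((h[...,0]<7)|(h[...,0]>173))&(h[...,1]>130)&(h[...,2]>60)
    n,l,S,C=cv2.connectedComponentsWithStats(m.astype(np.uint8))
    return min((tuple(C[i]) for i in range(1,n) if S[i,4]>3),key=lambda c:np.hypot(c[0]-guess[0],c[1]-guess[1]))
A=[]
for i in range(7):
    f=grab_frame("scene");g=grab_frame("top");P=tri([f,g],[red(f,(271.5,158)),red(g,(211,198))]);A.append(instand(P))
A=np.array(A);print(A,A.mean(0))
S=state();print(S["time_s"],S["opening"],S["eef_pos"],instand(S["eef_pos"]))
E
python3 tb.py
```

```text
[[ -3.2336 -45.3199 254.8252]
 [ -3.0627 -45.451  254.9825]
 [ -3.1885 -46.288  255.6699]
 [ -2.8949 -46.9113 255.0883]
 [ -3.385  -47.4529 255.6994]
 [ -3.262  -47.0911 255.5795]
 [ -3.1341 -46.2682 255.1774]] [ -3.1658 -46.3975 255.2889]
14.9167 0.011195452228367177 [ 0.5653 -0.2065  0.1076] [-107.116  -364.2563  107.5739]
```

Emit:
jog_arm(targets=[[[0.1,-0.6,-0.8,0.01,0],[0.4,-2,-1.6,0.039,0],[0.8,-4.2,-2.34,0.039,0],[1.2,-6.7,-2.34,0.039,0],[1.7,-9.5,-2.34,0.039,0],[2.2,-12.3,-2.34,0.039,0],[2.8,-15.2,-2.34,0.039,0],[3.3,-18,-2.34,0.039,0],[3.8,-20.6,-2.34,0.039,0],[4.1,-22.6,-2.34,0.039,0],[4.3,-23.8,-2.34,0.039,0],[4.4,-24.3,-2.34,0.039,0],[4.4,-24.3,-2.34,0.039,0],[4.4,-24.3,-2.34,0.039,0],[4.4,-24.3,-2.34,0.039,0]]])

```text
time_s: 16.17
eef_pos: [0.5549, 0.0391, 0.1311]
tcp_rot: [[0.983, 0.181, 0.001], [0.181, -0.983, -0.0], [0.0, 0.001, -1.0]]
force: [-0.4, 0.1, -3.8]
opening: 0.0114
finger_force: 60.0
```

```bash
python3 - <<'E'
from ball import *
S=state();print(S["time_s"],S["opening"],S["force"],instand(S["eef_pos"]),np.array(S["tcp_rot"])[:,0],np.load("st.npy"))
fs=[grab_frame("scene"),grab_frame("top")]
c,s=np.cos(st[2]),np.sin(st[2]);e=np.array(S["eef_pos"]);ctr=e+np.array([c,s,0])*.0705
f=fs[0];im=cv2.resize(np.array(f["pixels"])[60:230,190:340,::-1],None,fx=3.5,fy=3.5,interpolation=cv2.INTER_CUBIC)
for x,y,z in[(-70,-6,32),(-70,-6,0),(70,-6,32),(70,-6,0),(-32,-6,154),(32,-6,154),(0,0,121),(0,0,143.5)]:
    u=(proj(f,ctr+np.array([c*x-s*y,s*x+c*y,z+2.2])/1000)-[190,60]+.5)*3.5;cv2.circle(im,(int(u[0]),int(u[1])),2,(0,0,255),-1)
cv2.imwrite("pics/w1.png",im)
print([p[:1] for p in (pinpoint(fs[0],"bracket_eye"),pinpoint(fs[1],"bracket_eye"))], proj(f,ctr+[0,0,.1232]))
E
```

```text
16.1667 0.011369329181299405 [-0.4095  0.1116 -3.8273] [ -72.0712 -120.9828  131.0782] [0.9834 0.1815 0.0005] [0.6035 0.1713 0.1852]
[[{'position': [265.9, 172.8], 'score': 0.69}], [{'position': [237.3, 195.5], 'score': 0.65}]] [263.2712 172.9158]
```

View pics/w1.png

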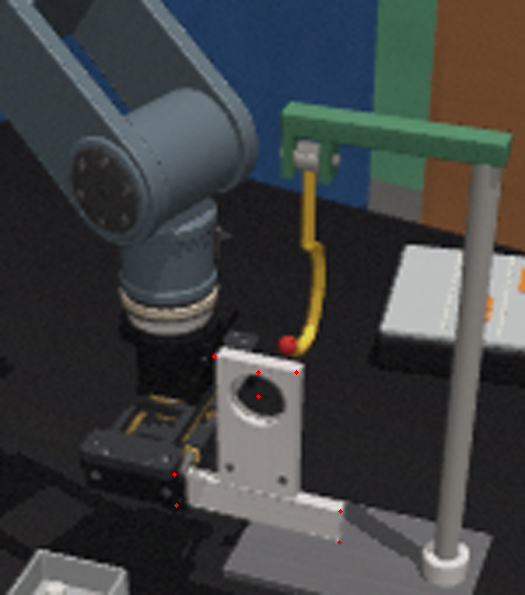

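```bash
python3 - <<'E'
from ball import *
f=grab_frame("scene");g=grab_frame("top")
a,b=pinpoint(f,"bracket_eye")[0],pinpoint(g,"bracket_eye")[0];print("eye",instand(tri([f,g],[a["position"],b["position"]])),a["score"],b["score"])
a,b=pinpoint(f,"bracket_hang")[0],pinpoint(g,"bracket_hang")[0];print("hang",instand(tri([f,g],[a["position"],b["position"]])),a["score"],b["score"])
S=state();e=np.array(S["eef_pos"]);c,s=np.cos(st[2]),np.sin(st[2]);w=lambda x,y,z:np.array([st[0]+c*x-s*y,st[1]+s*x+c*y,z])
print("tcp",instand(e),S["time_s"])
# disc centre; radial plane of arm contains tool axis & base axis: axis tangential
az=S["q"][0];r=np.array([np.cos(az),np.sin(az),0]);tn=np.array([-r[1],r[0],0])
o,d=ray(f,(190+105/3.5,60+188/3.5))
# intersect with plane through tool axis spanned by tn,z: normal r
k=((e-o)@r)/(d@r);P=o+k*d;print("disc centre: tangential",(P-e)@tn,"height above tcp",P[2]-e[2])
for R in(.04,.045,.05,.055,.06):
    q=np.array([proj(f,P+R*(np.cos(t)*r+np.sin(t)*np.array([0,0,1]))) for t in np.linspace(0,6.28,60)]);q=(q-[190,60])*3.5;print(R,q.min(0),q.max(0))
# lower cylinder radius: width at height
for R in(.035,.04,.045,.05):
    q=np.array([proj(f,e+[R*np.cos(t),R*np.sin(t),.19]) for t in np.linspace(0,6.28,60)]);q=(q-[190,60])*3.5;print("cyl",R,q.min(0),q.max(0))
# bracket silhouette fit, z and x,y
from fit import fill
from scipy.optimize import minimize
m=fill(np.array(masks_of(f,"bracket")[0]["pixels"],bool))
from fit import sil,box
for dx in (0,2,4,6):
  for dy in(-4,0,4):
    bs=[box(-70,70,-6,6,0,32),box(-32,32,-6,6,0,154)];z=e[2]+.0022
    out=[]
    for dz in(-2,0,2,4):
        bb=[B+[0,0,z+dz/1000] for B in bs];p=[*w(*(instand(e)[:2]/1000+[.0705+dx/1000,dy/1000]),0)[:2],st[2]]
        out.append(round(np.abs(sil(f,p,bb)-m)[:,245:].sum()/m.sum(),3))
    print(dx,dy,out)
E
```

```text
eye [  -5.135  -116.8646  244.0041] 0.7 0.5
hang [  -0.6272 -120.3174  279.9598] 0.74 0.61
tcp [ -72.3083 -119.9357  130.9294] 16.6667
disc centre: tangential -0.054867089474700044 height above tcp 0.3057314181059063
0.04 [ 61.3744 129.716 ] [150.3    244.0517]
0.045 [ 56.0242 122.2543] [156.0838 250.9074]
0.05 [ 50.6964 114.7523] [161.8951 257.7305]
0.055 [ 45.3908 107.2099] [167.7342 264.521 ]
0.06 [40.1074 99.6266] [173.6082 271.2793]
cyl 0.035 [119.4306 278.6461] [213.8586 328.2527]
cyl 0.04 [112.6744 275.303 ] [220.6029 332.0088]
cyl 0.045 [105.9166 271.9848] [227.3483 335.795 ]
cyl 0.05 [ 99.1572 268.6912] [234.0948 339.6115]
0 -4 [np.float64(0.147), np.float64(0.112), np.float64(0.093), np.float64(0.084)]
0 0 [np.float64(0.098), np.float64(0.084), np.float64(0.083), np.float64(0.102)]
0 4 [np.float64(0.085), np.float64(0.094), np.float64(0.121), np.float64(0.15)]
2 -4 [np.float64(0.138), np.float64(0.111), np.float64(0.089), np.float64(0.081)]
2 0 [np.float64(0.094), np.float64(0.082), np.float64(0.084), np.float64(0.103)]
2 4 [np.float64(0.094), np.float64(0.106), np.float64(0.13), np.float64(0.161)]
4 -4 [np.float64(0.147), np.float64(0.115), np.float64(0.091), np.float64(0.082)]
4 0 [np.float64(0.121), np.float64(0.106), np.float64(0.107), np.float64(0.125)]
4 4 [np.float64(0.132), np.float64(0.142), np.float64(0.169), np.float64(0.2)]
6 -4 [np.float64(0.18), np.float64(0.146), np.float64(0.122), np.float64(0.112)]
6 0 [np.float64(0.157), np.float64(0.144), np.float64(0.143), np.float64(0.164)]
6 4 [np.float64(0.171), np.float64(0.183), np.float64(0.207), np.float64(0.236)]
```

Emit:
jog_arm(targets=[[[-0.2,-0.6,0,0,0],[-0.2,-1.5,0,0,0],[-0.2,-2.5,0,0,0],[-0.2,-3.5,0,0,0],[-0.2,-4.4,0,0,0],[-0.2,-5.2,0,0,0],[-0.2,-6,0,0,0],[-0.2,-6.7,0,0,0],[-0.2,-7.3,0.2,0,0],[-0.2,-7.9,0.4,0,0],[-0.2,-8.4,0.7,0,0],[-0.2,-8.8,0.9,0,0],[-0.2,-8.8,0.9,0,0],[-0.2,-8.8,0.9,0,0]]])

```text
time_s: 17.88
eef_pos: [0.5364, 0.1267, 0.1216]
tcp_rot: [[0.983, 0.184, -0.0], [0.184, -0.983, -0.0], [-0.001, 0.0, -1.0]]
force: [0.3, -0.6, -4.1]
opening: 0.0115
finger_force: 60.0
```

```bash
python3 - <<'E'
from ball import *
for i in range(5):
    r=ballang();print(r[0],r[1])
S=state();print(instand(S["eef_pos"]),S["force"])
f=r[2];cv2.imwrite("pics/w2.png",cv2.resize(np.array(f["pixels"])[60:200,220:340,::-1],None,fx=4.2,fy=4.2,interpolation=cv2.INTER_CUBIC))
E
```

```text
17.9333 (np.float64(-0.015), array([271.9091, 157.8636]), np.float64(1.3), np.int32(22))
17.9833 (np.float64(-0.01), array([272.    , 157.8261]), np.float64(1.3), np.int32(23))
18.0333 (np.float64(-0.01), array([272.    , 157.8261]), np.float64(1.3), np.int32(23))
18.0833 (np.float64(-0.01), array([272.    , 157.8261]), np.float64(1.3), np.int32(23))
18.1333 (np.float64(-0.01), array([272.    , 157.8261]), np.float64(1.3), np.int32(23))
[-73.9594 -32.1148 122.0584] [ 0.3976  0.1273 -3.5847]
```

View pics/w2.png

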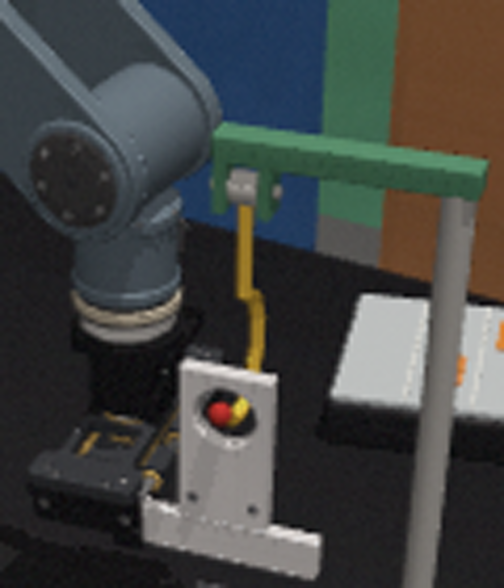

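The scene view shows the ball at (221,412) and the hook bar behind it, both inside the eye. I'll move to the bottom of the bowl and lower.

Emit:
jog_arm(targets=[[[0,-0.5,0.3,0,0],[0,-1,0.6,0,0],[0,-1.5,0.9,0,0],[0,-2,1.1,0,0],[0,-2.5,1.4,0,0],[0,-2.9,1.6,0,0],[0,-3.2,1.7,0,0],[0,-3.2,1.9,0,0],[0,-3.2,2.1,0,0],[0,-3.2,2.3,0,0],[0,-3.2,2.5,0,0],[0,-3.2,2.7,0,0],[0,-3.2,2.8,0,0],[0,-3.2,2.8,0,0]]])

```text
time_s: 19.3
eef_pos: [0.5305, 0.1576, 0.0937]
tcp_rot: [[0.983, 0.182, -0.001], [0.182, -0.983, -0.0], [-0.001, -0.0, -1.0]]
force: [-0.6, 0.7, -2.8]
opening: 0.0113
finger_force: 60.0
```

```bash
python3 - <<'E'
from ball import *
for i in range(4):
    r=ballang();print(r[0],r[1],state()["force"])
print(instand(state()["eef_pos"]))
E
```

```text
19.35 (np.float64(-0.015), array([271.9, 157.9]), np.float64(1.3), np.int32(20)) [-0.6582 -0.6549 -2.1379]
19.4 (np.float64(-0.015), array([271.9, 157.9]), np.float64(1.3), np.int32(20)) [ 0.2611 -0.4612 -2.6868]
19.45 (np.float64(-0.01), array([272.    , 157.8571]), np.float64(1.2), np.int32(21)) [-0.485   0.5379 -3.1601]
19.5 (np.float64(-0.01), array([272.    , 157.8571]), np.float64(1.2), np.int32(21)) [ 0.1566  0.8752 -2.7979]
[-74.0051   0.1463  94.0424]
```

Now I'll lower in 1 mm steps and watch the force.

Emit:
jog_arm(targets=[[[0,0,0.1,0,0],[0,0,0.1,0,0],[0,0,0.2,0,0],[0,0,0.2,0,0],[0,0,0.3,0,0],[0,0,0.3,0,0],[0,0,0.4,0,0],[0,0,0.4,0,0]]])

```text
time_s: 20.17
eef_pos: [0.5305, 0.1578, 0.0898]
tcp_rot: [[0.983, 0.183, -0.0], [0.183, -0.983, -0.0], [-0.0, 0.0, -1.0]]
force: [-0.3, -0.1, -2.7]
opening: 0.0111
finger_force: 60.0
```

Emit:
jog_arm(targets=[[[0,0,0.1,0,0],[0,0,0.1,0,0],[0,0,0.2,0,0],[0,0,0.2,0,0],[0,0,0.2,0,0]]])

```text
time_s: 20.58
eef_pos: [0.532, 0.158, 0.0887]
tcp_rot: [[0.983, 0.183, 0.003], [0.183, -0.983, 0.0], [0.003, 0.0, -1.0]]
force: [1.6, 0.7, 1.8]
opening: 0.0114
finger_force: 60.0
```

```bash
python3 - <<'E'
from ball import *
F=[]
for i in range(6):
    r=ballang();F.append(state()["force"])
print(r[1],np.mean(F,0),instand(state()["eef_pos"]))
E
```

```text
(np.float64(-0.02), array([271.9 , 157.95]), np.float64(1.2), np.int32(20)) [ 2.132  -0.0371  3.9862] [-72.7477   0.0866  88.6611]
```

The sideways force suggests the eye sits a few mm too far to -x. I'll lift slightly, shift +x by 4 mm and lower again.

Emit:
jog_arm(targets=[[[0,0,-0.2,0,0],[0.2,0,-0.3,0,0],[0.4,0,-0.3,0,0],[0.4,0,-0.3,0,0],[0.4,0,-0.2,0,0],[0.4,0,-0.1,0,0],[0.4,0,-0.1,0,0],[0.4,0,0,0,0],[0.4,0,0,0,0],[0.4,0,0,0,0]]])

```text
time_s: 21.72
eef_pos: [0.5356, 0.1587, 0.0885]
tcp_rot: [[0.983, 0.183, 0.002], [0.183, -0.983, 0.0], [0.002, 0.0, -1.0]]
force: [1.7, 0.1, 2.3]
opening: 0.0115
finger_force: 60.0
```

```bash
python3 - <<'E'
from ball import *
F=[]
for i in range(6):
    r=ballang();F.append(state()["force"])
print(r[1],np.mean(F,0),instand(state()["eef_pos"]))
E
```

```text
(np.float64(-0.02), array([271.9 , 157.95]), np.float64(1.2), np.int32(20)) [2.1973 0.3166 4.6148] [-69.1197   0.1005  88.511 ]
```

```bash
python3 - <<'E'
from ball import *
f=grab_frame("scene");x0,y0=240,120
im=cv2.resize(np.array(f["pixels"])[y0:y0+75,x0:x0+80,::-1],None,fx=7.5,fy=7.5,interpolation=cv2.INTER_CUBIC)
cv2.imwrite("pics/w3.png",im)
c,s=np.cos(st[2]),np.sin(st[2]);u0=lambda x,y,z:np.round((proj(f,[st[0]+(c*x-s*y)/1000,st[1]+(s*x+c*y)/1000,z/1000])-[x0,y0]+.5)*7.5)
e=instand(state()["eef_pos"])
for dx in(-4,0,4): print(dx,"plate top corners",[u0(e[0]+70.5+dx+k,-6,e[2]+2.2+154) for k in(-32,32)],"eye l/r/t/b",[u0(e[0]+70.5+dx+a,-6,e[2]+123.2+b) for a,b in((-22.5,0),(22.5,0),(0,22.5),(0,-22.5))])
print("bar",[u0(0,y,395-d) for y,d in((-46,142),(-36,152),(-22,161),(-7,165))], "shank",u0(0,0,395-75),u0(0,31,395-120))
E
```

```text
-4 plate top corners [array([199., 242.]), array([357., 272.])] eye l/r/t/b [array([222., 318.]), array([331., 339.]), array([277., 280.]), array([275., 376.])]
0 plate top corners [array([208., 244.]), array([367., 274.])] eye l/r/t/b [array([231., 320.]), array([341., 341.]), array([287., 282.]), array([285., 378.])]
4 plate top corners [array([218., 246.]), array([377., 276.])] eye l/r/t/b [array([241., 322.]), array([351., 343.]), array([297., 284.]), array([294., 380.])]
bar [array([251., 294.]), array([259., 303.]), array([270., 303.]), array([282., 292.])] shank [292.  77.] [315. 143.]
```

View pics/w3.png

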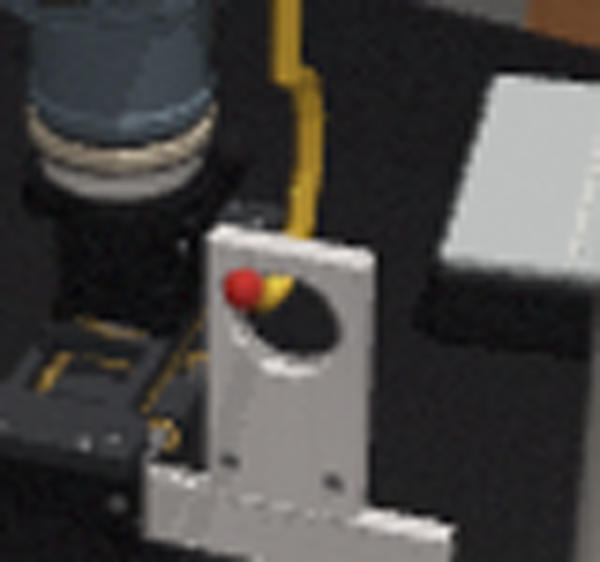

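The view shows the bar at about (275,287), left of the eye's top centre at (291,280), so my shift went the wrong way. I'll lift and move -6 mm.

Emit:
jog_arm(targets=[[[0,0,-0.2,0,0],[0,0,-0.4,0,0],[-0.3,0,-0.4,0,0],[-0.6,0,-0.4,0,0],[-0.6,0,-0.4,0,0],[-0.6,0,-0.4,0,0],[-0.6,0,-0.3,0,0],[-0.6,0,-0.2,0,0],[-0.6,0,-0.1,0,0],[-0.6,0,-0.1,0,0],[-0.6,0,-0.1,0,0]]])

```text
time_s: 22.98
eef_pos: [0.5293, 0.1576, 0.0892]
tcp_rot: [[0.983, 0.183, 0.001], [0.183, -0.983, 0.0], [0.001, 0.0, -1.0]]
force: [1.1, -0.2, -0.7]
opening: 0.0113
finger_force: 60.0
```

```bash
python3 - <<'E'
from ball import *
F=[];T=[]
for i in range(6):
    r=ballang();F.append(state()["force"]);T.append(state()["torque"])
print(r[0],r[1],np.mean(F,0),np.mean(T,0),instand(state()["eef_pos"]))
E
```

```text
23.2833 (np.float64(-0.02), array([271.9 , 157.95]), np.float64(1.2), np.int32(20)) [ 0.7382  0.039  -0.0231] [-0.0776  0.131   0.0044] [-75.5418   0.157   89.2824]
```

Emit:
jog_arm(targets=[[[0,0,0,0,0.15],[0,0,0,0,0.18],[0,0,0,0,0.25],[0,0,0,0,0.35],[0,0,0,0,0.5],[0,0,0,0,0.5],[0,0,0,0,0.5],[0,0,0,0,0.5],[0,0,0,0,0.5],[-0.5,0,0,0,0.5],[-1.5,0,0,0,0.5],[-3,0,0,0,0.5],[-5,0,0,0,0.5],[-7,0,0,0,0.5],[-9,0,0,0,0.5],[-10,0,0,0,0.5],[-10,0,0,0,0.5],[-10,0,0,0,0.5]]])

```text
time_s: 24.78
eef_pos: [0.431, 0.1392, 0.0892]
tcp_rot: [[0.983, 0.183, 0.001], [0.183, -0.983, 0.0], [0.001, 0.0, -1.0]]
force: [0.8, 0.3, 0.2]
opening: 0.0436
finger_force: 0.0
```

```bash
python3 - <<'E'
from ball import *
for i in range(14):
    r=ballang();f=r[2]
    p=pinpoint(f,"bracket_hang");o=pinpoint(f,"bracket")
    print(r[0],r[1][:2] if r[1] else None,p[0]["position"] if p else None,o[0]["position"] if o else None)
print(state()["force"],instand(state()["eef_pos"]))
cv2.imwrite("pics/w4.png",cv2.resize(np.array(f["pixels"])[80:230,220:340,::-1],None,fx=4,fy=4,interpolation=cv2.INTER_CUBIC))
E
```

```text
24.8333 (np.float64(-0.03), array([271.6667, 158.    ])) [276.0, 152.8] [279.7, 194.3]
24.9833 (np.float64(-0.025), array([271.7895, 158.    ])) [277.2, 156.3] [279.6, 193.9]
25.1333 (np.float64(-0.02), array([271.9 , 157.95])) [277.6, 108.8] [279.7, 194.1]
25.2833 (np.float64(-0.025), array([271.7895, 158.    ])) [274.2, 152.6] [278.1, 193.9]
25.4333 (np.float64(-0.025), array([271.7895, 158.    ])) [277.2, 153.4] [278.6, 196.4]
25.5833 (np.float64(-0.025), array([271.7895, 158.    ])) [275.7, 153.6] [279.7, 194.0]
25.7333 (np.float64(-0.04), array([271.5789, 158.1053])) [278.6, 154.0] [280.4, 194.4]
25.8833 (np.float64(-0.04), array([271.5789, 158.1053])) None [281.9, 194.6]
26.0333 (np.float64(-0.025), array([271.7895, 158.    ])) [280.0, 154.3] [281.7, 195.4]
26.1833 (np.float64(-0.025), array([271.7895, 158.    ])) [276.5, 152.9] [279.7, 195.1]
26.3333 (np.float64(-0.025), array([271.7895, 158.    ])) [276.7, 156.2] [278.0, 195.8]
26.4833 (np.float64(-0.02), array([271.9 , 157.95])) [275.1, 154.0] [279.9, 195.8]
26.6333 (np.float64(-0.025), array([271.7895, 158.    ])) [276.4, 156.0] [277.0, 196.3]
26.7833 (np.float64(-0.03), array([271.6667, 158.    ])) [279.1, 154.3] [282.0, 195.9]
[-0.4611 -0.2183  0.7509] [-176.1258    0.3492   88.9628]
```

View pics/w4.png

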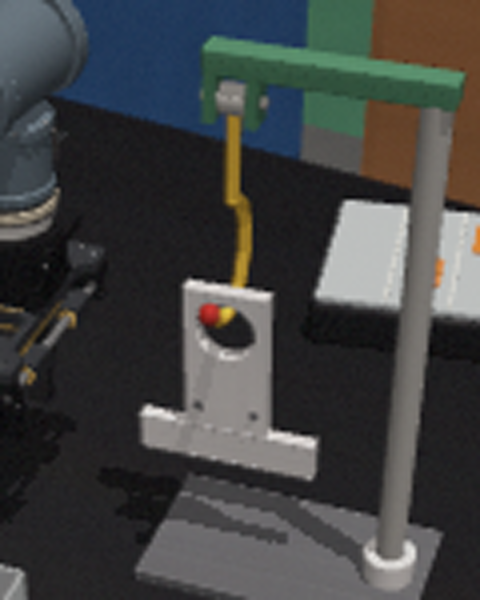

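The bracket hangs upright on the hook, with the ball at (208,313) and the gripper clear to the left. I'll make one check that it is still before handing in.

Emit:
jog_arm(targets=[[[-1,0,0,0,0.5],[-2,0,0,0,0.5],[-2,0,0,0,0.5],[-2,0,0,0,0.5],[-2,0,0,0,0.5],[-2,0,0,0,0.5],[-2,0,0,0,0.5],[-2,0,0,0,0.5],[-2,0,0,0,0.5],[-2,0,0,0,0.5],[-2,0,0,0,0.5],[-2,0,0,0,0.5],[-2,0,0,0,0.5],[-2,0,0,0,0.5],[-2,0,0,0,0.5],[-2,0,0,0,0.5],[-2,0,0,0,0.5],[-2,0,0,0,0.5],[-2,0,0,0,0.5],[-2,0,0,0,0.5]]])

```text
time_s: 28.55
eef_pos: [0.4107, 0.1356, 0.089]
tcp_rot: [[0.983, 0.183, 0.0], [0.183, -0.983, 0.0], [0.0, -0.0, -1.0]]
force: [-0.5, 0.7, -0.4]
opening: 0.0433
finger_force: 0.0
```

```bash
cat > chk.py <<'E'
from fit import *
from ball import instand,st
ref=None
for i in range(8):
    f=grab_frame("scene");g=np.array(f["pixels"])[140:210,250:305].astype(np.float32).mean(2)
    if ref is None: ref=g
    print(state()["time_s"],np.round(cv2.phaseCorrelate(ref,g)[0],2))
fs=[f,grab_frame("top")];ms=[fill(np.array(masks_of(x,"bracket")[0]["pixels"],bool)) for x in fs]
mk=lambda p:[box(-70,70,-6,6,0,32)+[0,0,p[3]],box(-32,32,-6,6,0,154)+[0,0,p[3]]]
p,c=fit(fs,ms,[st[0]-.002,st[1],st[2],.0915],mk);print(p[2:],c,instand([p[0],p[1],p[3]+.1435]))
E
python3 chk.py
```

```text
28.6 [0. 0.]
28.65 [-0.03 -0.01]
28.7 [-0.04 -0.02]
28.75 [-0.07 -0.  ]
28.8 [-0.02 -0.02]
28.85 [ 0.04 -0.01]
28.9 [-0.01 -0.07]
28.95 [ 0.02 -0.07]
[0.1166 0.1181] 0.9881820347342608 [  7.0381 -32.9978 261.5603]
```

```bash
python3 - <<'E'
from fit import *
from ball import instand,st
f=grab_frame("scene");m=fill(np.array(masks_of(f,"bracket")[0]["pixels"],bool))
p,c=fit([f],[m],[st[0]-.002,st[1],st[2]],lambda p:[box(-70,70,-6,6,91.5,123.5),box(-32,32,-6,6,91.5,245.5)])
print(p,c,instand([p[0],p[1],.235]))
E
```

```text
[0.5989 0.1733 0.2229] 0.07965857671740025 [ -4.1499   2.8018 235.    ]
```

```bash
python3 -c "
from cell import *
print(finish_job())"
```

```text
the job is handed in; nothing more can be done
None
```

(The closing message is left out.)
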